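Mount the citrus reamer in the juicer's collet

ROBOT

A 7-joint arm with a two-finger parallel gripper is mounted at the origin on a cart in front of the work surface, level with it; the furniture and walls round the work are solid. World frame = base frame: x ahead of the robot, y to its left, z up, the work surface at z = 0. Lengths are in mm, angles in rad, forces in N, time in s.
With the tool pointing down it reaches from about 375 to 925 mm from the base axis. Payload 3.1 kg.
Tool frame: the origin (TCP) lies on the centre line of the jaws, within the pads' length; the fingertips stand 17 mm ahead of it and the grasp point (between the pads) lies 2 mm behind it; z points along the fingers, y is the line along which they close (so a half turn about z gives the same grasp; the last joint's range is limited). The gripper opens to 85 mm and grips with 20 to 120 N. Pads are 22 mm wide; open, the fingers measure 114 mm over their backs; the gripper's body (76 mm by 85 mm) begins 54 mm behind the grasp point. The pads swing forward as they close: fully open they stand 13 mm farther back than shut.
Start: joints at [1.056, 0.383, 0.044, 1.598, -0.018, 1.161, -0.05], TCP at [263.163, -594.346, 208.269] pointing down, gripper open.
Joint ranges: [-2.61, 2.61], [-0.41, 2.15], [-1.48, 1.57], [0, 2.5], [-1.57, 4.71], [0.05, 1.97], [-2.85, 2.85]. Speed limits (rad/s): [2.79, 2.79, 3.14, 3.14, 3.14, 3.14, 3.14].

INTERFACE

Orientations are given as [roll, pitch, yaw] about the fixed x, y, z axes, in that order (R = Rz(yaw) Ry(pitch) Rx(roll)).
In Python, from rig import manip, jaws, solver, eyes, nets gives the robot as it stands. Calls block until the motion is done:
- manip.goto(position, orientation): joint-space move of the TCP to a pose.
- manip.movel(position, ori=None, velocity=150, force_limit=None): straight line of the TCP; ori=None keeps the orientation; velocity is the mean speed in mm/s. With force_limit (N) it stops when the force on the tool has changed by that much, and returns True; else False.
- manip.set_joints(angles): joint-space move.
- jaws.gripper_to(opening, strength=None): opening from 0.0 (shut) to 1.0 (fully open); strength is the grip in N (None keeps the last); returns when the fingers have stopped.
- manip.wait(seconds).
- solver.inverse_kinematics(position, orientation): joint angles nearest the present ones, or None.
- eyes.grab_frame(name): name is "scene" or "top"; returns the picture (480x640x3 uint8, red, green, blue); there is no depth.
- eyes.calibration(name): a dict with "fov_y" (degrees; the focal length in pixels is half the picture's height over the tangent of half this angle, whatever the lens; pixels are square), "cx", "cy" (the principal point, pixels), "xyz" and "rotation" of the camera in the world. Camera axes: x right, y up, looking along -z (the intrinsics and any distortion apply to the point x, -y, -z); pixel columns grow to the right and rows downward; lengths in mm; the calibration is good to about 2 mm. A picture is of the moment at which its call begins. calibration takes no time and is no camera call.
A pose or a line that the arm cannot do raises manip.IKError and nothing moves.
- manip.sign_off(): hands the job in; it is judged then, once.
Trained networks look in the newest picture that a camera, given by its name, has taken for a name from the list of things; names that differ only in an ending like _2 or _b are one class to them, and where a whole thing is asked for, a point or a joint stands for the part that bears it (a point fixed in the world has none). Each returns a list of dicts, best first, with "confidence" (0 to 1); they miss things now and then, are a little off and sometimes report something else, mostly with a low value. They report only what shows in the picture. A call takes as long as a camera call. They do not tell look-alikes from the thing itself.
- nets.spot_in(name, camera): "pixel" ([column, row] in pixels, amid what is visible of it).
- nets.cut_out(name, camera): "mask" (480x640 bool, what is visible of it) and "pixel" ([column, row] in pixels, amid what is visible of it).
- nets.mark_of(name, camera): "pixel" ([column, row] in pixels: a listed point, or the origin of a listed thing).
Readings, each from a call of its own:
- manip.get_time_s(): time.
- manip.get_q(): joint angles.
- manip.get_dq(): joint speeds.
- manip.get_effort(): joint torques, N m.
- manip.get_position(): TCP position.
- manip.get_orientation(): TCP orientation.
- manip.get_ft_force(): force on the tool from outside, world axes, zero at the start.
- manip.get_ft_torque(): the same for the moment, N m.
- manip.get_gripper_width(): opening from 0.0 (shut) to 1.0 (fully open).
- manip.get_gripper_force(): force on a finger pad.
Only numpy, scipy, OpenCV 4.12 (cv2) and the standard library are available. Lean on these libraries where they do the work, as an engineer would, in place of code of your own. Each camera call takes 0.05 s, during which the arm holds its last target. There are 200 camera calls.

TASK

Lift the citrus reamer out of its wooden rest, set its steel shank into the collet of the juicer base and press it down against the sprung pad inside until it is solidly home (some 15 N), so that the pad backs it off its few millimetres when you let go. Then swing the collet's nut clockwise (seen from above) by one of its upright posts until the jaws grip the shank firmly, with a push of some 10 N at the post, and let go. Push neither the stop nor the nut with more than 25 N, and leave the lemon, the glass and the salt shaker alone.

Things in the scene. Friction and masses are not known exactly. Their poses are not given: they have to be found in the camera images.
- reamer_band (a point): Citrus reamer, 112 mm tall, 0.2 kg, at first upright and loose in the wooden rest: steel shank (12 mm across, 64 mm long, chamfered end) below a white cylindrical grip band (36 mm across, 24 mm tall), ribbed white dome (24 mm) on top. Point: centre of the band, 76 mm above the shank's end, 12 mm above the band's underside. z up along the reamer.
- shank_end (a point): Centre of the lower end face of the reamer's shank, 76 mm below reamer_band on the reamer's axis; z runs up along the reamer.
- reamer: The same reamer as one solid; its origin is the lower end of the shank (as shank_end), z up along the reamer.
- rest_mouth (a point): Wooden rest: a fixed block 74 x 74 mm, 46 mm tall, with one upright hole 14.5 mm across and 42 mm deep. This point is the centre of the hole's mouth on the top face; z up.
- collet_mouth (a point): Juicer base: fixed, round, white, 124 mm across, 48 mm tall, narrowing to a steel nose (54 mm across) with the steel nut on top. Point: on the collet's vertical axis, level with the top of nut and jaws, 98 mm above the worktop; z up. Three steel jaws, 17.5 mm tall, leave an opening 17 to 19 mm across; from 18 mm below the mouth on there is a plain bore 13 mm across.
- seat: The seat at the bottom of the bore, out of sight; origin at its base, 50 mm below the mouth. It bears a sprung pad on a screw stop. The pad's top stands anywhere from 32 to 46 mm below the mouth (this pose does not show where). It yields 3 mm at 2.5 N per mm, then is solid and the force climbs steeply; let go, it lifts the reamer back by 2 to 3 mm and carries its weight.
- post_left (a point): Upright round black post on the nut's arm, 12 mm across, from 90 to 119 mm above the worktop, its axis 62 mm from the collet's axis. Point: half-way up, 105 mm above the worktop. It starts on the left (+y) side and swings away from the robot (to +x) as the nut tightens.
- post_right (a point): The like post on the nut's opposite arm, 62 mm from the collet's axis; starts on the right (-y) side and swings towards the robot as the nut tightens. Point: half-way up.
- jaw0: One of three collet jaws, 120 degrees apart; each moves in 6 mm per rad of nut turn and meets the shank near 0.6 rad. Origin on the collet's axis 17.5 mm below the mouth. Turning takes about 5 N at a post while the jaws are free, then climbs smoothly, about 2 mm of post travel per newton, as they bite: below 8 N the grip is loose, 9 to 13 N is firm.
- jaw1: The second jaw, as jaw0.
- jaw2: The third jaw, as jaw0.
- nut: Knurled steel nut, 52 mm across, with two opposite flat arms (12 mm wide, tops 92 mm above the worktop), each bearing an upright black post. Origin on the collet's axis 81 mm above the worktop, y towards post_left. Clockwise from above tightens. It starts 0 to 0.2 rad from fully open and ends at 1.5 rad. It stays where it is left (self-locking).
- lemon_mid (a point): Loose lemon, 78 x 55 x 56 mm, lying near the work; its centre. Leave alone.
- glass_mid (a point): Loose drinking glass, waisted, 63 mm across and 88 mm tall; its centre, half-way up. Leave alone.
- salt_mid (a point): Loose salt shaker, 44 mm across and 90 mm tall; its centre, half-way up. Leave alone.
Not all that is in view belongs to the job. What is shaped like the reamer but green or purple is not meant. Leave any turquoise look-alike of the part that bears collet_mouth alone.

How it is judged (in metres and radians):
On the way, in this order (a step that is already met when the one before it is completed fails the run):
1. the shank is pushed home: it presses on the seat with more than 9 N, so that the sprung pad is bottomed, on the collet's axis and upright (z of shank_end in the frame of collet_mouth below -0.028 m and horizontal distance between shank_end and collet_mouth below 0.003 m and angle between reamer's own z axis and vertical below 0.08 rad and contact force between reamer and seat above 9 N), for 0.1 s.
2. the nut is turned until at least two of the three jaws each press on the shank with more than 7 N (((contact force between reamer and jaw0 above 7 N and contact force between reamer and jaw1 above 7 N) or (contact force between reamer and jaw1 above 7 N and contact force between reamer and jaw2 above 7 N) or (contact force between reamer and jaw0 above 7 N and contact force between reamer and jaw2 above 7 N))), for 0.2 s.
At the end, for the whole second after the job is handed in: The reamer stands at rest in the collet: shank end still resting on the seat's pad (more than 0.5 N), at least 28 mm below the mouth and within 3 mm of the collet's axis, tilt under 0.08 rad, at least two of the three jaws each pressing on it with more than 7 N (z of shank_end in the frame of collet_mouth below -0.028 m and horizontal distance between shank_end and collet_mouth below 0.003 m and angle between reamer's own z axis and vertical below 0.08 rad and ((contact force between reamer and jaw0 above 7 N and contact force between reamer and jaw1 above 7 N) or (contact force between reamer and jaw1 above 7 N and contact force between reamer and jaw2 above 7 N) or (contact force between reamer and jaw0 above 7 N and contact force between reamer and jaw2 above 7 N)) and contact force between reamer and seat above 0.5 N and linear speed of reamer below 0.02 m/s); the robot touches nothing.
It fails at once if the shank is rammed on the stop with more than 25 N (contact force between reamer and seat above 25 N).
It fails at once if the nut is pushed by the fingers with more than 25 N (contact force between the fingers and nut above 25 N).
It fails at once if the reamer is tipped over (angle between reamer's own z axis and vertical above 0.6 rad).
It fails at once if the lemon, the glass or the salt shaker is shifted by more than 20 mm (distance of any of lemon_mid, glass_mid, salt_mid from where it was at the start of the episode above 0.02 m).
It also fails if it takes over 69 s, if anything falls off the work surface, if the arm or the gripper's body presses on something with over 40 N, if the wrist force passes 120 N, or if a joint passes its speed limit or range.

## Working session

There is one attempt and no reset: what is moved stays moved. The work goes in short steps, each a Python script; the robot and the scene stay as the last script left them, time stands still between calls to the robot, and variables do not carry over. Pictures are saved under pics/ and viewed, at most 10 in all, crops included, and the job is handed in when it is done.

```bash
ls; mkdir -p pics
python3 - <<'E'
from rig import manip, jaws, solver, eyes, nets
import cv2, numpy as np
for c in ("scene","top"):
    im=eyes.grab_frame(c); cv2.imwrite(f"pics/{c}0.png",im[:,:,::-1]); print(c,eyes.calibration(c))
    for n in ("reamer_band","rest_mouth","collet_mouth","post_left","post_right","lemon_mid","glass_mid","salt_mid"):
        print(n,[(np.round(d["pixel"],1).tolist(),round(d["confidence"],2)) for d in nets.mark_of(n,c)])
print(manip.get_time_s(),manip.get_orientation(),manip.get_ft_force())
E
```

```text
pics
scene {'fov_y': 48.51415114378364, 'cx': 320.6259136565945, 'cy': 242.21334111673818, 'xyz': array([210.02961357, 440.33636404, 840.59471651]), 'rotation': array([ 6.81632362e-01,  1.36123630e-03, -2.53112107e+00])}
reamer_band [([302.4, 350.7], 0.85), ([191.3, 296.0], 0.76), ([248.2, 329.5], 0.68)]
rest_mouth [([251.8, 337.4], 0.79)]
collet_mouth [([343.1, 216.0], 0.69), ([416.1, 160.1], 0.56), ([251.4, 353.1], 0.29)]
post_left [([332.1, 241.5], 0.87), ([404.8, 178.2], 0.77), ([344.0, 223.9], 0.53), ([251.8, 342.1], 0.35), ([362.6, 327.5], 0.33)]
post_right [([357.9, 191.3], 0.62), ([422.2, 140.4], 0.57)]
lemon_mid [([362.0, 326.5], 0.79), ([252.6, 349.8], 0.51)]
glass_mid [([261.8, 242.2], 0.95), ([362.2, 323.9], 0.6), ([357.8, 190.4], 0.59)]
salt_mid [([301.2, 157.2], 0.61)]
top {'fov_y': 53.25192581404921, 'cx': 318.46152988628654, 'cy': 229.9546773679065, 'xyz': array([424.95523683, -53.05510175, 971.34166202]), 'rotation': array([ 0.13665439,  0.01536057, -1.59603931])}
reamer_band [([212.7, 168.5], 0.86), ([215.2, 222.3], 0.71), ([224.0, 278.0], 0.61), ([361.9, 223.8], 0.29)]
rest_mouth [([217.6, 228.0], 0.78)]
collet_mouth [([364.3, 225.3], 0.95), ([482.9, 236.3], 0.95)]
post_left [([447.2, 239.7], 0.94), ([327.8, 228.9], 0.9), ([395.5, 217.8], 0.56)]
post_right [([513.3, 229.5], 0.65), ([394.7, 215.1], 0.58)]
lemon_mid [([291.5, 295.0], 0.94), ([216.0, 226.6], 0.71), ([362.7, 223.0], 0.35)]
glass_mid [([307.9, 172.9], 0.82), ([426.4, 131.5], 0.2)]
salt_mid [([427.9, 132.7], 0.69)]
0.9 [-3.14158678e+00 -3.45642915e-05  4.16876120e-01] [ 1.09386037 -0.09689088 -0.33008258]
```

View pics/scene0.png

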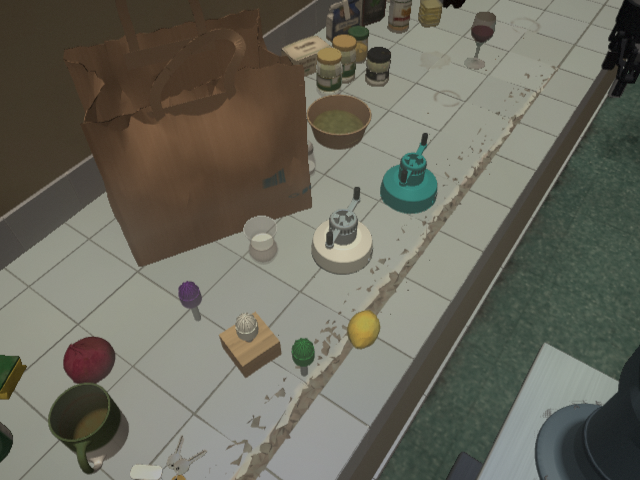

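View pics/top0.png

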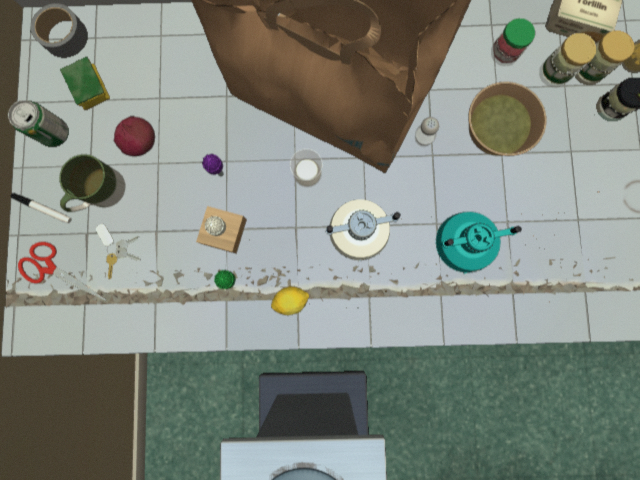

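The scene picture shows the true reamer in the rest at (247,325), with the white juicer base at (343,240). The purple, green and turquoise items are look-alikes. In the top picture the reamer is at (215,225), the collet at (363,224), and the posts at (329,229) and (396,216).

```bash
cat > h.py <<'E'
import numpy as np
from rig import manip, jaws, solver, eyes, nets
from scipy.spatial.transform import Rotation as R
def ray(c,p):
    k=eyes.calibration(c); f=240/np.tan(np.radians(k["fov_y"])/2)
    d=np.array([(p[0]-k["cx"])/f,-(p[1]-k["cy"])/f,-1.])
    d=R.from_euler("xyz",k["rotation"]).apply(d); return k["xyz"],d/np.linalg.norm(d)
def at_z(c,p,z):
    o,d=ray(c,p); return o+d*(z-o[2])/d[2]
def tri(ps,pt):
    A=np.zeros((3,3));b=np.zeros(3);rs=[ray("scene",ps),ray("top",pt)]
    for o,d in rs:
        M=np.eye(3)-np.outer(d,d);A+=M;b+=M@o
    x=np.linalg.solve(A,b); return x,[np.linalg.norm(np.cross(x-o,d)) for o,d in rs]
def project(c,X):
    k=eyes.calibration(c); f=240/np.tan(np.radians(k["fov_y"])/2)
    v=R.from_euler("xyz",k["rotation"]).inv().apply(np.array(X)-k["xyz"]); return k["cx"]-f*v[0]/v[2],k["cy"]+f*v[1]/v[2]
E
python3 - <<'E'
from h import *
np.set_printoptions(precision=1,suppress=True)
for n,s,t,z in [("reamer",(248.2,329.5),(215.2,222.3),80),("rest",(251.8,337.4),(217.6,228),46),("collet",(343.1,216),(364.3,225.3),98),
 ("postL",(332.1,241.5),(327.8,228.9),105),("postR",(357.9,191.3),(395.5,216.4),105),("lemon",(362,326.5),(291.5,295),28),("glass",(261.8,242.2),(307.9,172.9),44),("salt",(301.2,157.2),(427.9,132.7),45)]:
    print(n,*tri(s,t),at_z("scene",s,z),at_z("top",t,z))
E
```

```text
reamer [564.2 151.4  73.7] [np.float64(4.994589653709372), np.float64(4.994589653709445)] [556.5 152.1  80. ] [567.8 152.3  80. ]
rest [557.2 151.7  54.4] [np.float64(3.6836066904671934), np.float64(3.683606690467281)] [557.3 147.4  46. ] [561.8 155.4  46. ]
collet [ 553.3 -125.8  102.8] [np.float64(2.549077250602669), np.float64(2.5490772506028057)] [ 558.  -128.5   98. ] [ 551.7 -127.3   98. ]
postL [542.4 -61.6 102.3] [np.float64(4.198230242513071), np.float64(4.198230242512988)] [537.2 -61.2 105. ] [545.9 -59.9 105. ]
postR [ 562.6 -183.2  115.6] [np.float64(1.3242769485008419), np.float64(1.3242769485006747)] [ 566.5 -192.8  105. ] [ 565.6 -184.3  105. ]
lemon [425.4  13.2  23.6] [np.float64(3.0076788318748577), np.float64(3.00767883187485)] [421.5  14.4  28. ] [428.2  14.1  28. ]
glass [669.6 -22.7  47.3] [np.float64(2.8206115559046787), np.float64(2.820611555904712)] [674.4 -23.8  44. ] [667.9 -23.9  44. ]
salt [ 749.  -263.7   44.7] [np.float64(6.086869813994677), np.float64(6.086869813994982)] [ 754.9 -261.6   45. ] [ 743.2 -266.1   45. ]
```

Run:
```python
from h import *
import cv2
S=cv2.imread("pics/scene0.png");T=cv2.imread("pics/top0.png")
def crop(im,x,y,w=80,h=60,k=5):
    c=cv2.resize(im[y:y+h,x:x+w],None,fx=k,fy=k,interpolation=cv2.INTER_CUBIC)
    for i in range(0,w,10): cv2.putText(c,str(x+i),(i*k,8),0,.3,(0,0,255)); cv2.line(c,(i*k,10),(i*k,14),(0,0,255))
    for i in range(10,h,10): cv2.putText(c,str(y+i),(0,i*k+4),0,.3,(0,0,255)); cv2.line(c,(22,i*k),(26,i*k),(0,0,255))
    return c
cv2.imwrite("pics/z1.png",np.vstack([np.hstack([crop(S,210,300),crop(T,180,195)]),np.hstack([crop(S,305,185),crop(T,325,195)])]))
```

```text
(no output)
```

View pics/z1.png

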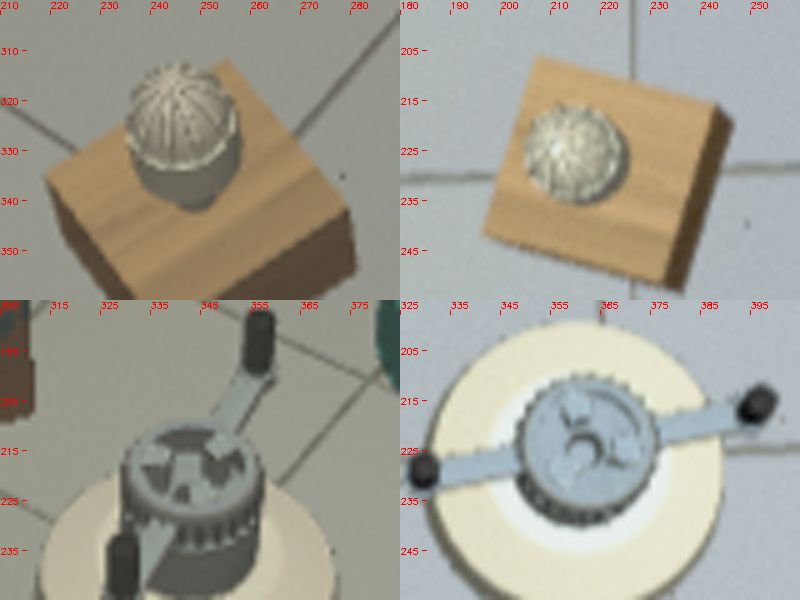

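Run:
```python
from h import *
np.set_printoptions(precision=1,suppress=True)
for n,s,t,z in [("reamer",(246.4,325.6),(215.4,226),92),("collet",(343.6,218.2),(362.4,224.3),98),
 ("postL",(329.4,233),(329.6,227.6),119),("postR",(357.4,188.6),(398,214),119)]:
    print(n,*tri(s,t),at_z("scene",s,z),at_z("top",t,z))
for y in (np.pi/2,-np.pi/2):
  for p in ([560,151,180],[554,-126,260]): print(y,solver.inverse_kinematics(p,[np.pi,0,y]))
```

```text
reamer [560.1 150.6  86.6] [np.float64(0.4081668585339075), np.float64(0.40816685853395873)] [557.9 152.8  92. ] [558.9 149.1  92. ]
collet [ 553.6 -123.7   99. ] [np.float64(0.10053662912543278), np.float64(0.10053662912554445)] [ 554.2 -124.5   98. ] [ 553.7 -123.9   98. ]
postL [545.4 -63.3 121.1] [np.float64(0.584684881348979), np.float64(0.5846848813489876)] [545.8 -64.9 119. ] [546.2 -63.1 119. ]
postR [ 566.7 -187.7  116.8] [np.float64(1.3207016810487118), np.float64(1.3207016810484882)] [ 564.4 -186.3  119. ] [ 567.5 -186.9  119. ]
1.5707963267948966 [ 0.3  0.4 -0.8  1.8  0.3  1.1 -0.6]
1.5707963267948966 [ 0.5  0.2 -0.5  1.7  0.1  1.2  0.1]
-1.5707963267948966 [ 0.6  0.6 -1.2  1.8  0.6  1.2  2.3]
-1.5707963267948966 [-0.9  0.5  1.4  1.8 -0.5  1.3 -2.5]
```

Run:
```python
from h import *
D=[np.pi,0,np.pi/2]
manip.goto([470,0,300],D)
jaws.gripper_to(0.9,60)
manip.goto([558.5,151,180],D)
f=manip.movel([558.5,151,80],velocity=80,force_limit=8)
print(f,manip.get_position(),manip.get_ft_force())
jaws.gripper_to(0.0,60)
print(manip.get_gripper_width(),manip.get_gripper_force(),manip.get_ft_force(),manip.get_ft_torque(),manip.get_time_s())
```

```text
False [559.09895242 151.22839961  80.68508291] [-0.83180459  0.38928155  0.69005905]
0.22766788502159346 50.14617422464653 [-0.04504963 -0.13621722  5.06039841] [ 0.02012357 -0.1656141   0.05032023] 6.3
```

Run:
```python
from h import *
import cv2
S=eyes.grab_frame("scene")[:,:,::-1];T=eyes.grab_frame("top")[:,:,::-1]
g=lambda im,x,y:cv2.resize(im[y:y+120,x:x+80],None,fx=5,fy=5,interpolation=cv2.INTER_CUBIC)
cv2.imwrite("pics/z2.png",np.hstack([g(S,210,260),g(T,175,170)]))
```

```text
(no output)
```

View pics/z2.png

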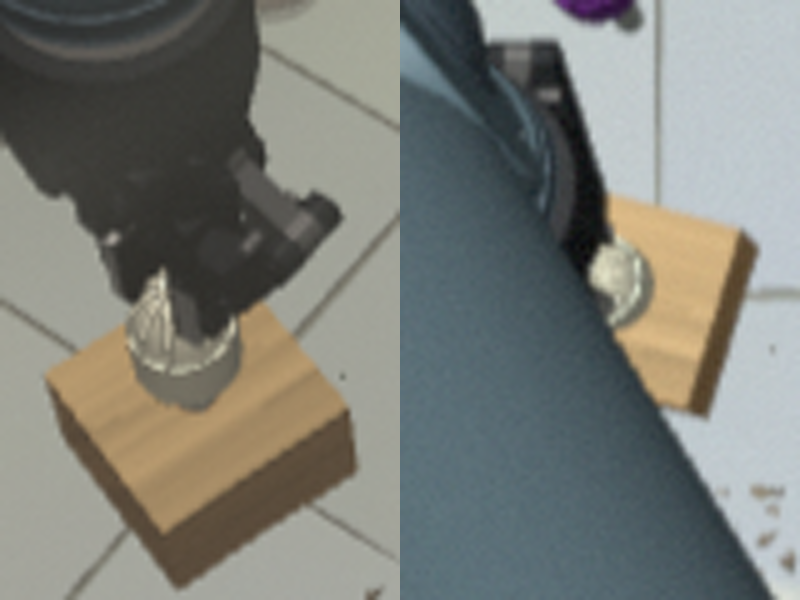

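The right finger's tip ends at the dome, about (250,326) in the scene picture, and the band shows uncovered below it. So the grip looks too high. I'll check this by projecting the TCP and tip positions.

Run:
```python
from h import *
p=manip.get_position()
print(p,manip.get_orientation(),manip.get_ft_force(),manip.get_ft_torque())
for dz in (-17,0,12,30): print(dz,project("scene",p+[0,0,dz]),project("top",p+[0,0,dz]))
```

```text
[560.2531654  151.75651972  81.58885783] [ 3.13802510e+00 -1.07047989e-03  1.57080197e+00] [0.25329595 0.62478572 6.01296215] [ 0.03976027 -0.07856029  0.00084601]
-17 (np.float64(247.55913575109153), np.float64(332.8872745190877)) (np.float64(217.3028969697349), np.float64(227.3893036402048))
0 (np.float64(246.42978350038547), np.float64(327.6760645150466)) (np.float64(215.2763157997586), np.float64(226.1127593027572))
12 (np.float64(245.61161345298274), np.float64(323.90075354952074)) (np.float64(213.79963368425348), np.float64(225.18259661266362))
30 (np.float64(244.35039121721837), np.float64(318.0810512128713)) (np.float64(211.50917044231602), np.float64(223.73983284630467))
```

Run:
```python
from h import *
import cv2
jaws.gripper_to(0.9,60)
print(manip.get_position(),manip.get_ft_force())
f=manip.movel([558.5,151,64],ori=[np.pi,0,np.pi/2],velocity=30,force_limit=5)
print(f,manip.get_position(),manip.get_ft_force())
jaws.gripper_to(0.0,60)
print(manip.get_gripper_width(),manip.get_gripper_force(),manip.get_position(),manip.get_ft_force(),manip.get_ft_torque(),manip.get_time_s())
S=eyes.grab_frame("scene")[:,:,::-1];T=eyes.grab_frame("top")[:,:,::-1]
g=lambda im,x,y:cv2.resize(im[y:y+120,x:x+80],None,fx=5,fy=5,interpolation=cv2.INTER_CUBIC)
cv2.imwrite("pics/z3.png",np.hstack([g(S,210,260),g(T,175,170)]))
```

```text
[558.26671753 150.93083252  79.76607223] [0.27793303 0.5795703  0.31982715]
False [558.48463897 151.08475588  63.93110273] [-0.75121911 -0.75713968  0.54374801]
0.3717286775028221 59.195950627326965 [559.14490651 151.32649633  64.75130178] [ 0.54878144 -1.14641741  3.25219031] [-0.02656389  0.17082924  0.0502697 ] 8.1667
```

View pics/z3.png

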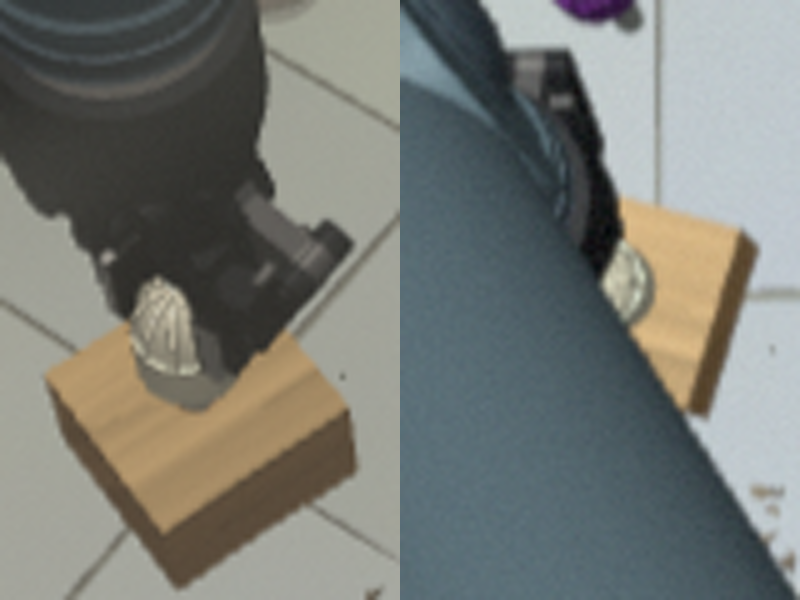

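Run:
```python
from h import *
import cv2
D=[np.pi,0,np.pi/2]
f=manip.movel([558.8,151.2,195],ori=D,velocity=100); manip.wait(.3)
print(manip.get_gripper_width(),manip.get_gripper_force(),manip.get_position(),manip.get_ft_force())
manip.movel([554,-124.2,195],ori=D,velocity=200); manip.wait(.3)
p=manip.get_position();print(p,manip.get_ft_force(),manip.get_orientation(),manip.get_time_s())
S=eyes.grab_frame("scene")[:,:,::-1];T=eyes.grab_frame("top")[:,:,::-1]
for n in ("shank_end","reamer_band","collet_mouth"):
  for c in ("scene","top"): print(n,c,[(np.round(d["pixel"],1).tolist(),round(d["confidence"],2)) for d in nets.mark_of(n,c)])
for dz in (15,-61): print(dz,project("scene",p+[0,0,dz]),project("top",p+[0,0,dz]))
g=lambda im,x,y:cv2.resize(im[y:y+120,x:x+80],None,fx=5,fy=5,interpolation=cv2.INTER_CUBIC)
cv2.imwrite("pics/z4.png",np.hstack([g(S,305,130),g(T,325,160)]))
```

```text
0.3696772872230033 59.95286822319031 [558.63229121 151.17776705 194.67006373] [ 0.27282024 -0.84816785 -2.40763018]
[ 554.09377292 -123.45123851  195.02733913] [ 0.13107717  0.40840819 -2.96473186] [ 3.14154894e+00 -1.06481249e-04  1.57207194e+00] 11.85
shank_end scene [([307.3, 371.1], 0.92), ([346.5, 202.1], 0.82), ([197.4, 315.8], 0.78), ([345.1, 216.3], 0.59)]
shank_end top [([223.0, 174.5], 0.55)]
reamer_band scene [([300.0, 355.9], 0.77), ([346.7, 175.6], 0.73), ([188.6, 295.3], 0.68), ([363.3, 326.1], 0.2)]
reamer_band top [([213.2, 165.7], 0.91), ([225.5, 278.7], 0.65)]
collet_mouth scene [([346.5, 217.8], 0.78), ([411.8, 160.4], 0.64)]
collet_mouth top [([363.6, 223.3], 0.89), ([481.7, 237.0], 0.66)]
15 (np.float64(345.42323512044146), np.float64(174.74761253233584)) (np.float64(367.3939172183251), np.float64(213.75152236037536))
-61 (np.float64(343.96221928383), np.float64(205.3349476818625)) (np.float64(363.70112057456697), np.float64(221.04952431749368))
```

View pics/z4.png

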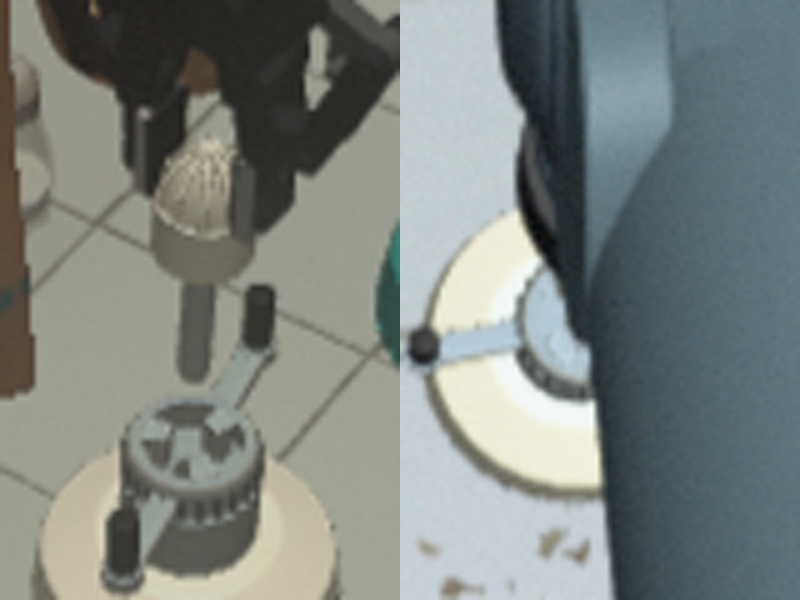

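The scene picture shows the shank end at (343.8,205.2), against a predicted (343.96,205.3). The reamer is upright, and the collet jaws centre at (343.4,218). I'll descend with force guards.

```bash
cat >> h.py <<'E'
D=[np.pi,0,np.pi/2]
def st(tag=""):
    print(tag,np.round(manip.get_position(),2),np.round(manip.get_ft_force(),1),np.round(manip.get_ft_torque(),2),round(manip.get_time_s(),2),flush=True)
E
python3 - <<'E'
from h import *
t=[554.0,-124.7]
manip.movel(t+[165],ori=D,velocity=60); st("hover")
print(manip.movel(t+[146],velocity=30,force_limit=4)); st("jaws")
print(manip.movel(t+[108],velocity=15,force_limit=4)); st("bore")
E
```

```text
hover [ 553.97 -124.61  164.76] [ 0.6  0.2 -2.5] [ 0.02 -0.02 -0.03] 12.9
False
jaws [ 554.12 -124.68  146.04] [-0.4 -0.4 -3.4] [0.03 0.05 0.02] 13.68
True
bore [ 554.1  -124.71  122.07] [0.6 1.3 3.6] [-0.   -0.14 -0.  ] 15.22
```

Run:
```python
from h import *
t=[554.0,-124.7]
st()
for i in range(12):
    z=manip.get_position()[2]
    print(manip.movel(t+[z-0.8],velocity=4,force_limit=5)); st()
    fs=np.mean([manip.get_ft_force()[2] for _ in range(3)])
    if fs>8.5: break
manip.wait(.3); st("held")
```

```text
[ 554.1  -124.71  122.07] [0.6 1.3 3.6] [-0.   -0.14 -0.  ] 15.22
False
 [ 554.26 -124.71  121.46] [-0.2 -0.2  5. ] [ 0.04 -0.11 -0.05] 15.83
False
 [ 554.29 -124.76  121.2 ] [-0.3 -0.5  6.4] [-0.01  0.04 -0.02] 16.13
False
 [ 554.35 -124.79  121.19] [-0.8  0.4  8.2] [0.   0.19 0.01] 16.38
False
 [ 554.35 -124.81  121.19] [-0.3 -0.4  8.1] [-0.01  0.15 -0.  ] 16.63
False
 [ 554.33 -124.8   121.17] [-0.7 -0.2  7.6] [ 0.02  0.12 -0.04] 16.88
False
 [ 554.37 -124.81  121.21] [-0.5  0.4  7.5] [ 0.02  0.17 -0.04] 17.13
False
 [ 554.32 -124.78  121.17] [-0.6  0.6  7.3] [ 0.01  0.18 -0.02] 17.38
False
 [ 554.36 -124.82  121.19] [-0.7  0.4  7.5] [ 0.03  0.24 -0.01] 17.63
False
 [ 554.35 -124.81  121.19] [-0.6  0.4  7.3] [-0.03  0.16  0.01] 17.88
False
 [ 554.35 -124.79  121.19] [-0.2  0.3  8. ] [-0.07  0.17  0.02] 18.13
False
 [ 554.35 -124.81  121.19] [-0.6 -0.8  8.3] [-0.05  0.11 -0.07] 18.38
False
 [ 554.37 -124.81  121.19] [-0.7  0.1  7.7] [0.02 0.12 0.06] 18.63
held [ 554.36 -124.81  121.2 ] [-0.2 -0.8  7.6] [-0.02  0.11  0.  ] 18.93
```

Run:
```python
from h import *
t=[554.0,-124.7]
for z in (120.2,120.0,119.8,119.6,119.4,119.2):
    manip.movel(t+[z],velocity=4); manip.wait(.1)
    f=np.mean([manip.get_ft_force()[2] for _ in range(4)]); print(z,f)
    if f>11.2: break
manip.wait(.3); st("held")
```

```text
120.2 7.9683162126250995
120.0 9.915231346051074
119.8 10.416632016139188
119.6 10.977785472888757
119.4 11.782477435964543
held [ 554.61 -124.91  121.08] [-1.4  0.6 10.8] [ 0.02  0.5  -0.03] 20.98
```

Run:
```python
from h import *
import cv2
manip.movel([554.1,-124.7,122.3],velocity=10); st("eased")
jaws.gripper_to(0.75); st("open")
manip.movel([554.1,-124.7,215],velocity=80); st("up")
jaws.gripper_to(0.0)
manip.goto([505,-62,215],[np.pi,0,np.pi/2+.13]); manip.movel([505,-62,150],velocity=100); st("beside")
S=eyes.grab_frame("scene")[:,:,::-1]
p=manip.get_position()
for dz in (-17,0): print(project("scene",p+[0,0,dz]))
cv2.imwrite("pics/z5.png",cv2.resize(S[120:270,260:420],None,fx=4,fy=4,interpolation=cv2.INTER_CUBIC))
```

```text
eased [ 554.14 -124.65  122.06] [ 0.7 -0.4  2.7] [ 0.01 -0.3  -0.03] 21.43
open [ 553.35 -124.67  121.65] [0.8 0.1 0.6] [-0.01 -0.02  0.02] 21.84
up [ 553.53 -124.67  214.22] [-0.2 -0.3  0.2] [-0.06 -0.04 -0.03] 23.15
beside [505.66 -62.09 150.38] [-0.   0.9  0.5] [0.04 0.06 0.02] 24.99
(np.float64(347.72551671614883), np.float64(238.71173895631566))
(np.float64(348.10851449171764), np.float64(232.33519704255448))
```

View pics/z5.png

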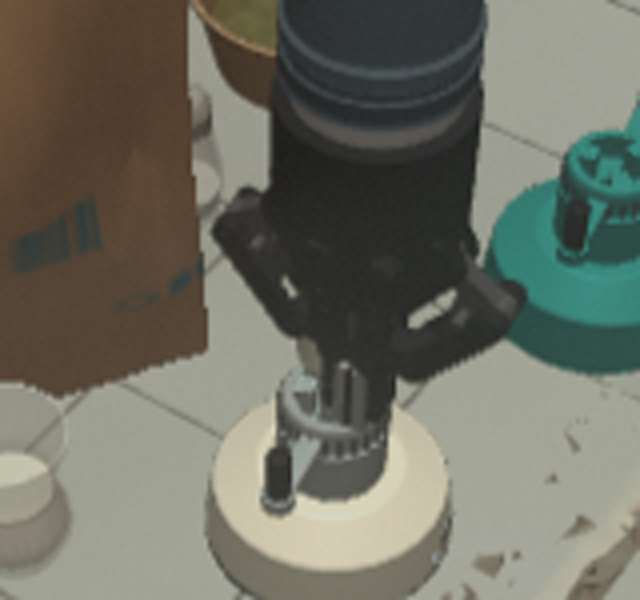

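The scene picture shows the shut fingertips at about (347,227). That puts them roughly 10 mm behind the nominal TCP, as the first grasp also suggested. The left post is at (330,238). I'll push with the TCP at z≈88.

```bash
cat > push.py <<'E'
from h import *
c=np.array([554.,-124.4]); ph=-.135
def pose(a,r,d): # post angle a, radial r, distance d behind along tangent
    rad=np.array([np.sin(a),np.cos(a)]); tan=np.array([np.cos(a),-np.sin(a)])
    return c+r*rad-d*tan, tan, [np.pi,0,np.pi/2-a]
def ft(tan,n=4): return -np.mean([manip.get_ft_force()[:2]@tan for _ in range(n)])
E
python3 - <<'E'
from push import *
import cv2
p,t,o=pose(ph,65,45); manip.movel([*p,150],ori=o); print(manip.movel([*p,88],velocity=80,force_limit=6)); st("down"); f0=ft(t)
p,t,o=pose(ph,65,6); print(manip.movel([*p,88],ori=o,velocity=20,force_limit=3)); st("contact"); print(f0,ft(t))
S=eyes.grab_frame("scene")[:,:,::-1];T=eyes.grab_frame("top")[:,:,::-1]
cv2.imwrite("pics/z6.png",np.hstack([cv2.resize(i[160:260,290:370],None,fx=5,fy=5,interpolation=cv2.INTER_CUBIC) for i in (S,T)]))
E
```

```text
False
down [501.22 -65.99  88.35] [1.  0.4 0. ] [-0.01  0.04  0.04] 26.22
True
contact [526.71 -62.43  87.08] [0.2 0.4 1.3] [-0.03  0.15 -0.01] 27.53
-1.0632562296243744 -0.2973462068607735
```

View pics/z6.png

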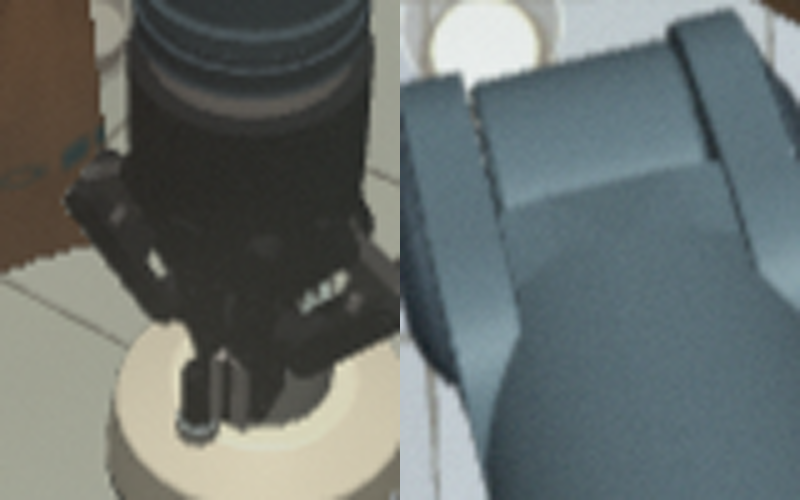

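The scene picture shows the closed fingers beside the left post at (329,238), with their tips just above the arm. Next I follow the arc.

Run:
```python
from push import *
a=ph; top=0
while a<0.85:
    a+=.06 if top<6 else .025
    p,t,o=pose(a,65,19)
    manip.movel([*p,88],ori=o,velocity=25 if top<6 else 15,force_limit=9)
    f=ft(t,6); q=manip.get_position()
    top=f if a>.25 else 0
    print(round(a,3),round(f,2),np.round(q,1),round(manip.get_time_s(),2))
    if f>9.3: break
manip.wait(.2); print(ft(t,6)); st()
```

```text
-0.075 3.94 [527.5 -61.4  86.8] 27.95
-0.015 4.66 [532.4 -59.6  87.1] 28.27
0.045 5.79 [537.4 -58.2  87.7] 28.58
0.105 3.33 [541.9 -57.3  88. ] 28.9
0.165 4.27 [546.1 -56.7  88.1] 29.22
0.225 4.29 [550.3 -56.3  88.2] 29.53
0.285 4.17 [554.4 -56.1  88.2] 29.85
0.345 3.99 [558.4 -56.2  88.1] 30.17
0.405 4.55 [562.1 -56.4  88.1] 30.48
0.465 7.08 [565.2 -56.5  87.9] 30.8
0.49 7.08 [566.2 -56.5  87.8] 31.07
0.515 7.71 [567.4 -56.7  87.8] 31.33
0.54 10.29 [568.7 -56.7  87.8] 31.6
9.781733684715249
 [568.68 -56.76  87.79] [-8.4  5.   2.2] [ 1.11  1.75 -0.03] 31.8
```

Run:
```python
from push import *
import cv2
p,t,o=pose(.565,65,19); manip.movel([*p,88],ori=o,velocity=15,force_limit=6); manip.wait(.2); print(ft(t,8)); st("push")
p,t,o=pose(.5,65,50); manip.movel([*p,88],ori=o,velocity=60); st("back"); print("base",ft(t,8))
manip.movel([*p,220],velocity=120); manip.goto([420,50,300],D); st("away")
S=eyes.grab_frame("scene")[:,:,::-1];T=eyes.grab_frame("top")[:,:,::-1]
cv2.imwrite("pics/z7.png",np.hstack([cv2.resize(i[140:260,290:410],None,fx=3.3,fy=3.3,interpolation=cv2.INTER_CUBIC) for i in (S,T)]))
```

```text
10.486504354020713
push [569.89 -56.94  87.75] [-9.3  4.8  4.2] [ 1.12  1.82 -0.02] 32.27
back [541.81 -43.81  88.27] [ 1.   0.2 -0.2] [-0.    0.01 -0.  ] 33.01
base -0.7931082713987625
away [420.19  48.97 299.47] [-0.3  0.  -1. ] [-0.01  0.04 -0.02] 34.98
```

View pics/z7.png

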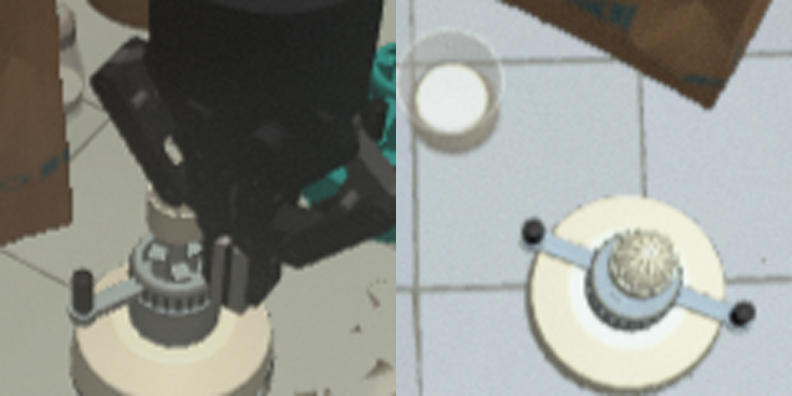

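The reamer stands upright in the collet. The nut has turned, with the left post now at about (331,210) in the top picture, and the glass hasn't moved. The push was about 11 N, so I'm handing in.

```bash
python3 -c "
from rig import manip
print(manip.sign_off())"
```

```text
the job is handed in; nothing more can be done
None
```

I handed the job in at about 35 s: the reamer was pressed home at about 14 N and released, then the nut was swung clockwise to a push of about 11 N and let go. The last pictures show the reamer upright and the glass in place, but sign-off gave no verdict, and I had no direct reading of the jaw or pad forces.

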